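# Slide the four-compartment pan round to the marked pick corner of the sorting frame

### The arm

A 6-joint arm with a two-finger parallel gripper is mounted at the origin on a cart in front of the work surface, level with it; the furniture and walls round the work are solid. World frame = base frame: x ahead of the robot, y to its left, z up, the work surface at z = 0. Lengths are in m, angles in rad, forces in N, time in s.
With the tool pointing down it reaches from about 0.275 to 0.75 m from the base axis. Payload 10.2 kg.
Tool frame: the origin (TCP) lies at the very end of the fingers, on their centre line; the grasp point (between the pads) lies 19 mm behind it; z points along the fingers, y is the direction in which the jaws open and shut (so a half turn about z gives the same grasp; the last joint's range is limited). The gripper opens to 88 mm and grips with 3 to 60 N. Pads are 18 mm wide; open, the fingers measure 123 mm over their backs; the gripper's body (75 mm by 187 mm) begins 45 mm behind the grasp point.
Start: joints at [-1.509, 0.313, 1.498, -0, 1.331, -0.223], TCP at [0.147, -0.504, 0.239] pointing down, gripper open.
Joint ranges: [-2.94, 2.94], [-0.97, 2.17], [0.19, 2.56], [-1.23, 4.37], [0.02, 3.11], [-2.88, 2.88]. Speed limits (rad/s): [2.39, 2.39, 3.01, 3.14, 3.14, 3.14].

### API

Orientations are given as a 3x3 rotation matrix whose columns are the frame's x, y, z axes.
In Python, from plant import * gives the robot as it stands.
- The arm moves only by the tool send_rows, never from a script. Its argument "series" is a list of rows, each a list of 6 numbers: the shift along the tool's x, y, z in cm, then the turn, a rotation vector about the tool's x, y, z in degrees. In form: [[dx, dy, dz, wx, wy, wz], ...]. A call has exactly 8 rows; each row shifts and turns the commanded pose from where the row before left it, along the tool's axes as they then stand; what a row does not reach is not made up. A row lasts 1/8 s, in which the tool goes at most 62.5 mm and 10.7 degrees, less where a joint would pass 70% of its speed; a pose out of reach is approached as far as the arm can. A call is refused whole if a number of a shift passes 6.25 or a number of a turn 10.7, either way. A call with a gripper value outside its range is refused whole. "claw" is the opening, from -1 (shut) to 1 (fully open), set as the call begins (left out, the last holds). The fingers move at their own pace and stop on an object; "newtons" is the grip in N (left out, the last holds). Time passes only in rows, so rows that do not move let the fingers close, or fill a call up. It gives the time, the measured TCP pose, the force and the opening at its end, in the units of the state.
- observe(): the state, without advancing time (a new reading comes with each control period).
- get_image(name): name is "side" or "top" or "wrist"; returns a dict with "image" (384x512x3 uint8, blue, green, red), "fx", "fy", "cx", "cy" (pixels), "cam_to_world" (4x4, takes a point from camera to world coordinates). Camera axes: x right, y down, z forward; pixel columns grow to the right and rows downward; lengths in m; the calibration is good to about 2 mm. A picture is of the moment at which its call begins. There is no depth.
- close_job(): hands the job in, once; it reports no verdict.
The state is a dict: "clock": time; "qpos": joint angles; "dq": joint speeds; "joint_torque": joint torques, N m; "position": TCP position; "eef_rot": TCP orientation; "force": force on the tool from outside, world axes, zero at the start; "ft_torque": the same for the moment, N m; "width": finger opening in m.
Only numpy, scipy, OpenCV 4.12 (cv2) and the standard library are available. Lean on these libraries where they do the work, as an engineer would, in place of code of your own. Each camera call takes 0.05 s, during which the arm holds its last target. There are 200 camera calls.

### The job

The square sorting frame holds three small-parts pans and one empty space. Using the empty space, slide the pans one at a time, never lifting one out, until the four-compartment pan sits fully home in the corner of the frame that is marked by the tall post, with the other two pans lying flat inside the frame as well. Let go and leave the other things on the bench where they are.

Things in the scene. Friction and masses are not known exactly. Their poses are not given: they have to be found in the camera images.
- frame: square aluminium frame fixed to the bench, 218 mm outside, 198 mm inside, rim top 20 mm and floor 4 mm above the bench, with room for 2 x 2 pans: place centres at x, y = +-49.5 mm in its frame. Origin: centre of the underside, z up, x and y along its sides; any yaw. At the start the place diagonally opposite the four-compartment pan is empty.
- pan_four: four-compartment pan, grey, 95 x 95 mm, 24 mm high, 3 mm walls, 0.16 kg, loose on the frame floor; a black round finger post, 20 mm across, stands at its centre, top 50 mm above the underside. Origin: centre of the underside, z up; sides parallel to the frame's. Two crossing dividers make four compartments. It starts next to the marked corner's place, which another pan occupies.
- pan_two: two-compartment pan, grey, 95 x 95 mm, 24 mm high, 3 mm walls, 0.16 kg, loose on the frame floor; a black round finger post, 20 mm across, stands at its centre, top 50 mm above the underside. Origin: centre of the underside, z up; sides parallel to the frame's. One divider splits it in two.
- pan_open: undivided pan, grey, 95 x 95 mm, 24 mm high, 3 mm walls, 0.16 kg, loose on the frame floor; a black round finger post, 20 mm across, stands at its centre, top 50 mm above the underside. Origin: centre of the underside, z up; sides parallel to the frame's. It has no divider.
- pick_post: tall round steel marker post, 20 mm across, fixed on the frame corner to be filled; top 62 mm above the bench (the opposite corner has only a 5 mm stub). Origin: on its axis, 22 mm above the bench. The axis is 107 mm from the frame's centre along both frame axes, 81 mm from a pan centred in that corner's place.
- driver_fat: bystander: fat black screwdriver with a yellow band, 86 mm long, lying beside the frame; origin at the centre of its underside
- phone_black: bystander: black phone lying flat, 73 x 147 x 8 mm; origin at the centre of its underside
- tape_1: bystander: roll of beige tape lying flat, 98 mm across, 25 mm high; origin at the centre of its underside
- label_reel: bystander: white reel lying flat, 84 mm across, 22 mm high; origin at the centre of its underside
Not all that is in view belongs to the job. Leave any purple look-alike of the pan_two alone.

How it is judged:
By the outcome, as a careful person would: the job done as asked, in the order asked, and still so for the second after the job is handed in, with the robot touching nothing.
It also fails if it takes over 38 s, if anything falls off the work surface, if the arm or the gripper's body presses on something with over 40 N, if the wrist force passes 120 N, or if a joint passes its speed limit or range.

## Working session

There is one attempt and no reset: what is moved stays moved. The work goes in short steps, Python scripts to look and compute and a tool call to move; the robot and the scene stay as the last step left them, time stands still between calls to the robot, and variables do not carry over. Pictures are saved under pics/ and viewed, on a budget of 10 in all, crops included, one or two more only if the job needs it, and the job is handed in when it is done.

Besides the shell and the picture viewer there is one more tool, called after ">>>" as a command line: name --pt "numbers of a row" for each row, then --argument value for the rest. send_rows: Moves the arm, as the interface text tells. Its arguments: {"type":"object","properties":{"series":{"type":"array","items":{"type":"array","items":{"type":"number"}}},"claw":{"type":"number"},"newtons":{"type":"number"}},"required":["series"]}

```bash
mkdir -p pics
cat > h.py <<'E'
from plant import *
import numpy as np, cv2
def snap(n,f):
    d=get_image(n); cv2.imwrite('pics/'+f,d['image']); np.savez('pics/'+f+'.npz',**d); return d
def ray(d,u,v,z):
    M=np.array(d['cam_to_world']); r=M[:3,:3]@np.array([(u-d['cx'])/d['fx'],(v-d['cy'])/d['fy'],1]); o=M[:3,3]
    return o+r*(z-o[2])/r[2]
E
python3 - <<'E'
from h import *
a=snap('top','top0.png');b=snap('side','side0.png')
for d in(a,b): print(d['fx'],np.round(d['cam_to_world'],3).tolist())
s=observe();print(s['clock'],s['position'],np.round(s['eef_rot'],3).tolist(),s['width'],s['force'])
E
```

```text
370.7361309832596 [[0.018, -0.973, 0.228, 0.346], [-1.0, -0.018, 0.002, -0.039], [0.002, -0.228, -0.974, 0.966], [0.0, 0.0, 0.0, 1.0]]
394.06369871151514 [[1.0, -0.002, -0.019, 0.554], [0.016, -0.426, 0.905, -1.009], [-0.01, -0.905, -0.426, 0.526], [0.0, 0.0, 0.0, 1.0]]
0.1 [ 0.1474667  -0.50364694  0.23823373] [[0.96, 0.281, -0.0], [0.281, -0.96, 0.001], [0.0, -0.001, -1.0]] 0.08814100213134331 [-0.12741863  1.04581963 -0.6076691 ]
```

View pics/top0.png

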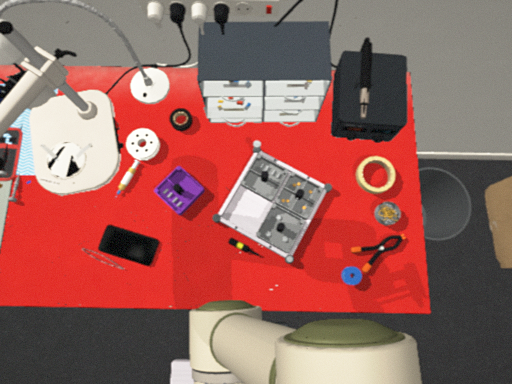

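View pics/side0.png

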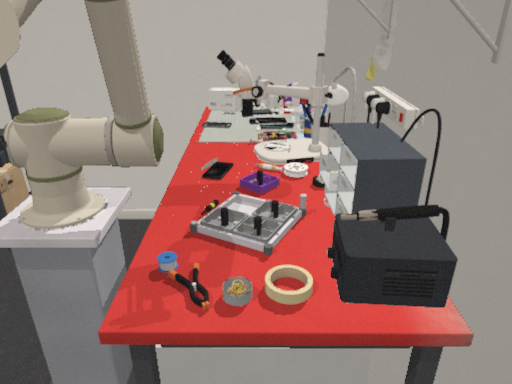

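Run:
```python
from h import *
t=cv2.imread('pics/top0.png')[130:275,145:345]; s=cv2.imread('pics/side0.png')[165:260,170:330]
cv2.imwrite('pics/c.png',np.vstack([cv2.resize(t,(600,435),interpolation=2)[:, :]]))
img=cv2.imread('pics/top0.png');d=np.load('pics/top0.png.npz')
# black finger post tops candidates
g=img.max(2);m=((g<60)*255).astype(np.uint8);m[:140]=0;m[270:]=0;m[:,:150]=0;m[:,345:]=0
n,l,st,c=cv2.connectedComponentsWithStats(m)
for i in range(1,n):
    if st[i,4]>15:print(st[i],c[i].round(1))
h=cv2.cvtColor(img,cv2.COLOR_BGR2HSV);m=((h[...,1]<90)*255).astype(np.uint8);k=np.zeros_like(m);k[135:270,205:340]=m[135:270,205:340]
cs,_=cv2.findContours(k,0,2);q=max(cs,key=cv2.contourArea);print(cv2.minAreaRect(q),cv2.approxPolyDP(q,8,True).reshape(-1,2).tolist())
```

```text
[261 172   7  10  54] [264.2 176.2]
[174 184  10  11  57] [178.  188.9]
[295 190   9  10  53] [299.3 193.9]
[277 223   7   9  48] [280.2 227.1]
[150 238   8  26 128] [152.5 247.9]
[229 239   8   7  37] [232.7 241.7]
[242 245  14   9  41] [246.9 249.1]
((272.79083251953125, 201.38693237304688), (91.29927062988281, 93.13001251220703), 28.393022537231445) [[254, 141], [213, 219], [291, 262], [331, 187]]
```

View pics/c.png

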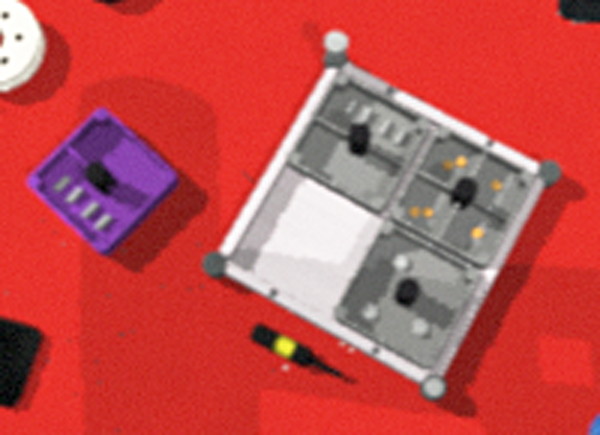

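Run:
```python
from h import *
d=dict(np.load('pics/top0.png.npz'));s=dict(np.load('pics/side0.png.npz'))
for n,u,v in[('two',264.2,176.2),('four',299.3,193.9),('open',280.2,227.1)]:print(n,ray(d,u,v,.04).round(4))
# corner pieces (crop px/3+offset)
P=lambda x,y:(x/3+145,y/3+130)
for n,c,z in[('tall top',(336,42),.062),('right',(549,172),.022),('near stub',(433,387),.027),('left',(214,264),.022)]:print(n,ray(d,*P(*c),z).round(4))
img=cv2.imread('pics/side0.png');g=img.max(2);m=((g<60)*255).astype(np.uint8);m[:195]=0;m[245:]=0;m[:,:190]=0;m[:,310:]=0
n,l,st,c=cv2.connectedComponentsWithStats(m)
for i in range(1,n):
    if st[i,4]>15:print(st[i],c[i].round(1),ray(s,c[i][0],st[i,1]+2.5,.054).round(4))
```

```text
two [ 0.6068 -0.0569  0.04  ]
four [ 0.5614 -0.1476  0.04  ]
open [ 0.4749 -0.0989  0.04  ]
tall top [ 0.6866 -0.0368  0.062 ]
right [ 0.5847 -0.2252  0.022 ]
near stub [ 0.397  -0.1228  0.027 ]
left [0.4979 0.0644 0.022 ]
[271 201   7  17  89] [274.6 207.9] [ 0.609  -0.0768  0.054 ]
[202 206  10   8  29] [207.6 208.5] [ 0.4342 -0.1048  0.054 ]
[221 208   7  18 115] [224.1 216.2] [ 0.4778 -0.116   0.054 ]
[254 217   8  18 109] [257.4 224.4] [ 0.5629 -0.1633  0.054 ]
```

The crop shows pan_two (359,139) in the tall-post corner, pan_four (465,190) next to it with crossing dividers, and pan_open (407,292). The lower-left place is empty. There are two candidates for pan_two: grey at full-image (264,176) and purple at (178,189). Grey fits the description; purple is the look-alike, so I leave it alone.

Plan: slide pan_two along −a into the empty place, then slide pan_four along +b into the marked place.

>>> send_rows --pt "3.5 -1.9 0 0 0 0" --pt "3.5 -1.9 0 0 0 0" --pt "3.5 -1.9 0 0 0 0" --pt "3.5 -1.9 0 0 0 0" --pt "3.5 -1.9 0 0 0 0" --pt "3.5 -1.9 0 0 0 0" --pt "3.5 -1.9 0 0 0 0" --pt "3.5 -1.9 0 0 0 0" --claw 0.3 --newtons 15

```text
clock: 1.1
position: [0.3742, -0.2782, 0.2386]
eef_rot: [[0.96, 0.281, -0.0], [0.281, -0.96, 0.0], [-0.0, -0.0, -1.0]]
force: [0.6, -0.4, -0.2]
width: 0.0572
```

>>> send_rows --pt "3.6 -1.8 1.5 0 0 0" --pt "3.6 -1.8 1.5 0 0 0" --pt "3.6 -1.8 1.5 0 0 0" --pt "3.6 -1.8 1.5 0 0 0" --pt "3.6 -1.8 1.5 0 0 0" --pt "3.6 -1.8 1.5 0 0 0" --pt "3.6 -1.8 1.5 0 0 0" --pt "3.5 -1.8 1.5 0 0 0"

```text
clock: 2.1
position: [0.6092, -0.0594, 0.1178]
eef_rot: [[0.96, 0.281, -0.001], [0.281, -0.96, 0.0], [-0.001, -0.0, -1.0]]
force: [-0.1, -0.3, 0.5]
width: 0.0574
```

Run:
```python
from h import *
d=snap('wrist','w1.png')
s=observe();print(s['clock'],s['position'],np.round(s['eef_rot'],3).tolist(),s['width'],s['force'])
M=np.linalg.inv(d['cam_to_world'])
for n,p in dict(two=(.6087,-.06,.054),four=(.5616,-.1471,.054),tall=(.686,-.037,.062)).items():
    q=(M@[*p,1])[:3];print(n,q[:2]/q[2]*d['fx']+[d['cx'],d['cy']])
```

```text
2.15 [ 0.61049197 -0.05614873  0.11557818] [[0.959, 0.283, -0.002], [0.283, -0.959, 0.002], [-0.001, -0.003, -1.0]] 0.05752704921268751 [-1.13635415  2.22740884 -1.65573308]
two [257.60364241 207.58062063]
four [336.70747603 281.02237809]
tall [256.84432989 103.51457578]
```

View pics/w1.png

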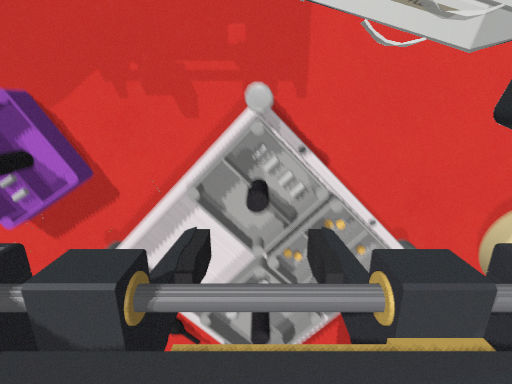

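Run:
```python
from h import *
d=dict(np.load('pics/w1.png.npz'));T=d['cam_to_world'];M=np.linalg.inv(T);print(T.round(3).tolist())
for n,p in dict(two=(.6087,-.06,.054),two0=(.6087,-.06,.006),tall=(.686,-.037,.062),tall0=(.686,-.037,.02)).items():
    q=(M@[*p,1])[:3];print(n,q[:2]/q[2]*d['fx']+[d['cx'],d['cy']])
i=d['image'][150:260,190:330];cv2.imwrite('pics/c2.png',cv2.resize(i,None,fx=5,fy=5,interpolation=2))
m=((d['image'].max(2)<45)*255).astype(np.uint8);m[:170]=0;m[222:]=0;m[:,:235]=0;m[:,285:]=0
n,l,st,c=cv2.connectedComponentsWithStats(m);print(st[1:],c[1:])
```

```text
[[0.28, -0.918, -0.282, 0.683], [-0.96, -0.268, -0.082, -0.039], [0.0, 0.293, -0.956, 0.264], [0.0, 0.0, 0.0, 1.0]]
two [257.60364241 207.58062063]
two0 [257.79132367 190.70341154]
tall [256.84432989 103.51457578]
tall0 [257.16623367 104.40475433]
[[249 180  20  20 219]
 [248 196   1   2   2]
 [262 197   1   1   1]
 [261 199   2   4   4]
 [248 200   3   3   5]
 [252 200   1   1   1]
 [266 201   2   2   3]
 [252 202   2   3   3]
 [254 205   1   1   1]
 [256 205   1   1   1]
 [264 205   1   1   1]
 [250 206   3   3   4]
 [254 208   2   1   2]
 [259 208   1   1   1]
 [256 210   1   1   1]] [[259.42009132 188.02283105]
 [248.         196.5       ]
 [262.         197.        ]
 [261.75       200.5       ]
 [249.         201.2       ]
 [252.         200.        ]
 [266.66666667 201.66666667]
 [252.33333333 203.        ]
 [254.         205.        ]
 [256.         205.        ]
 [264.         205.        ]
 [250.75       206.75      ]
 [254.5        208.        ]
 [259.         208.        ]
 [256.         210.        ]]
```

View pics/c2.png

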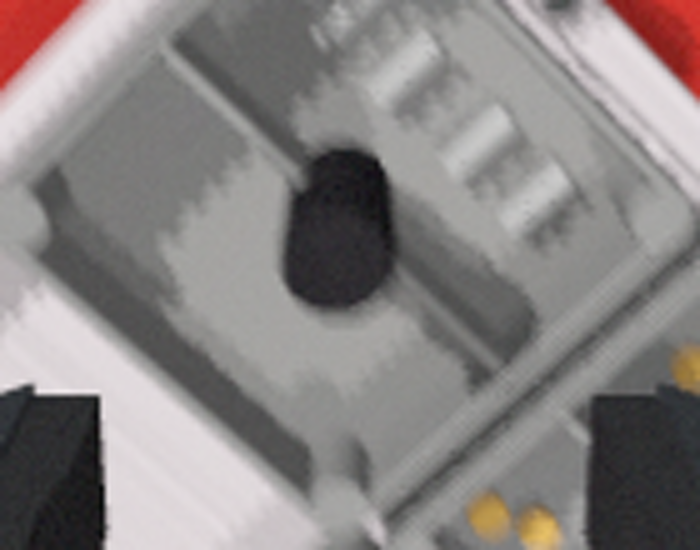

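The wrist crop shows the post top of pan_two at about (258,202). That is within about 4 mm of the predicted spot and laterally centred between the jaws. I descend next.

>>> send_rows --pt "0 0 1.2 0 0 0" --pt "0 0 1.2 0 0 0" --pt "0 0 1.2 0 0 0" --pt "0 0 1.2 0 0 0" --pt "0 0 1.2 0 0 0" --pt "0 0 1.2 0 0 0" --pt "0 0 0.9 0 0 0" --pt "0 0 0 0 0 0"

```text
clock: 3.15
position: [0.6082, -0.0604, 0.037]
eef_rot: [[0.96, 0.281, -0.001], [0.281, -0.96, 0.0], [-0.001, -0.001, -1.0]]
force: [0.6, -0.2, 0.3]
width: 0.0567
```

>>> send_rows --pt "0 0 0 0 0 0" --pt "0 0 0 0 0 0" --pt "0 0 0 0 0 0" --pt "0 0 0 0 0 0" --pt "0 0 0 0 0 0" --pt "0 0 0 0 0 0" --pt "0 0 0 0 0 0" --pt "0 0 0 0 0 0" --claw -1

```text
clock: 4.15
position: [0.6085, -0.0605, 0.0379]
eef_rot: [[0.96, 0.281, 0.0], [0.281, -0.96, 0.0], [0.0, 0.0, -1.0]]
force: [-2.0, -0.1, 3.2]
width: 0.0199
```

>>> send_rows --pt "-0.88 -0.87 0 0 0 0" --pt "-0.88 -0.87 0 0 0 0" --pt "-0.88 -0.87 0 0 0 0" --pt "-0.88 -0.87 0 0 0 0" --pt "-0.88 -0.87 0 0 0 0" --pt "-0.88 -0.87 0 0 0 0" --pt "-0.88 -0.87 0 0 0 0" --pt "-0.88 -0.87 0 0 0 0"

```text
clock: 5.15
position: [0.5208, -0.0131, 0.0378]
eef_rot: [[0.96, 0.281, 0.0], [0.281, -0.96, -0.0], [0.0, 0.0, -1.0]]
force: [2.4, -1.3, 2.8]
width: 0.0198
```

>>> send_rows --pt "0 0 0 0 0 0" --pt "0 0 0 0 0 0" --pt "0 0 0 0 0 0" --pt "0 0 0 0 0 0" --pt "0 0 0 0 0 0" --pt "0 0 0 0 0 0" --pt "0 0 0 0 0 0" --pt "0 0 0 0 0 0" --claw 0.3

```text
clock: 6.15
position: [0.5214, -0.0135, 0.0377]
eef_rot: [[0.96, 0.281, -0.0], [0.281, -0.96, -0.0], [-0.0, -0.0, -1.0]]
force: [-0.6, 0.3, 0.5]
width: 0.0576
```

>>> send_rows --pt "0 0 -2 0 0 0" --pt "0 0 -2 0 0 0" --pt "0 0 -2 0 0 0" --pt "0 2.8 0 0 0 0" --pt "0 2.8 0 0 0 0" --pt "0 2.8 0 0 0 0" --pt "0 2.8 0 0 0 0" --pt "0.1 2.8 0 0 0 0"

```text
clock: 7.15
position: [0.5618, -0.1484, 0.0977]
eef_rot: [[0.96, 0.281, -0.0], [0.281, -0.96, 0.0], [-0.0, -0.0, -1.0]]
force: [0.1, -0.6, 0.2]
width: 0.0573
```

Run:
```python
from h import *
d=snap('wrist','w2.png')
print(observe()['position'])
M=np.linalg.inv(d['cam_to_world'])
for n,p in dict(four=(.5616,-.1471,.054),two=(.5216,-.0129,.054)).items():
    q=(M@[*p,1])[:3];print(n,q[:2]/q[2]*d['fx']+[d['cx'],d['cy']])
```

```text
[ 0.56260978 -0.1513855   0.09777135]
four [255.11153357 215.91452485]
two [ 67.33363212 216.92449538]
```

View pics/w2.png

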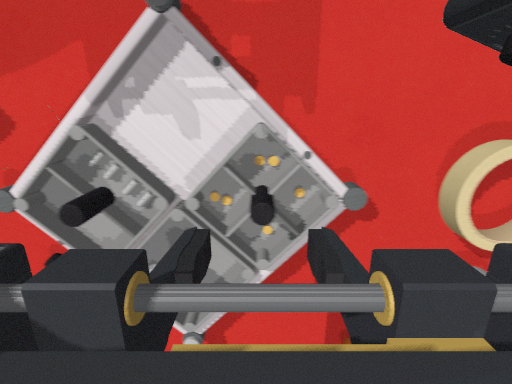

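pan_two is now in the former empty place and the marked place is clear. The post of pan_four at (262,213) lies between the jaws, so I descend, grip and slide.

>>> send_rows --pt "0 0 1.0 0 0 0" --pt "0 0 1.0 0 0 0" --pt "0 0 1.0 0 0 0" --pt "0 0 1.0 0 0 0" --pt "0 0 1.0 0 0 0" --pt "0 0 1.0 0 0 0" --pt "0 0 0 0 0 0" --pt "0 0 0 0 0 0"

```text
clock: 8.2
position: [0.5619, -0.1476, 0.038]
eef_rot: [[0.96, 0.281, 0.0], [0.281, -0.96, -0.0], [0.0, 0.0, -1.0]]
force: [-0.5, 0.5, -0.6]
width: 0.057
```

>>> send_rows --pt "0 0 0 0 0 0" --pt "0 0 0 0 0 0" --pt "0 0 0 0 0 0" --pt "0 0 0 0 0 0" --pt "0 0 0 0 0 0" --pt "0 0 0 0 0 0" --pt "0 0 0 0 0 0" --pt "0 0 0 0 0 0" --claw -1

```text
clock: 9.2
position: [0.5617, -0.1476, 0.0378]
eef_rot: [[0.96, 0.281, 0.0], [0.281, -0.96, -0.0], [0.0, 0.0, -1.0]]
force: [0.8, -0.9, 0.6]
width: 0.0194
```

>>> send_rows --pt "0.88 -0.89 0 0 0 0" --pt "0.88 -0.89 0 0 0 0" --pt "0.88 -0.89 0 0 0 0" --pt "0.88 -0.89 0 0 0 0" --pt "0.88 -0.89 0 0 0 0" --pt "0.88 -0.89 0 0 0 0" --pt "0.88 -0.89 0 0 0 0" --pt "0.88 -0.89 0 0 0 0"

```text
clock: 10.2
position: [0.6096, -0.0588, 0.0378]
eef_rot: [[0.96, 0.281, -0.0], [0.281, -0.96, -0.0], [-0.0, 0.0, -1.0]]
force: [-2.2, -4.6, 6.6]
width: 0.0195
```

Run:
```python
from h import *
d=snap('wrist','w3.png')
s=observe();print(s['position'],s['force'],s['width'])
```

```text
[ 0.60990186 -0.05832293  0.03791741] [-0.89403275 -1.58510233 -1.55214055] 0.019283657355813017
```

View pics/w3.png

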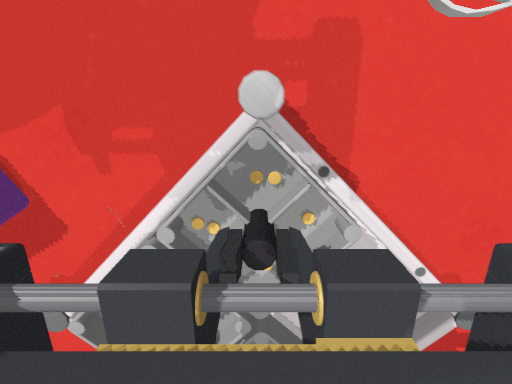

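The pan is flush along the left (+b) wall, with a thin gap along the right (+a) wall. I nudge it gently toward +a.

>>> send_rows --pt "0.04 0.04 0 0 0 0" --pt "0.04 0.04 0 0 0 0" --pt "0.04 0.04 0 0 0 0" --pt "0.04 0.04 0 0 0 0" --pt "0 0 0 0 0 0" --pt "0 0 0 0 0 0" --pt "0 0 0 0 0 0" --pt "0 0 0 0 0 0"

```text
clock: 11.25
position: [0.6111, -0.0606, 0.0376]
eef_rot: [[0.96, 0.281, -0.0], [0.281, -0.96, -0.0], [-0.0, -0.0, -1.0]]
force: [-1.8, 2.8, 2.5]
width: 0.0194
```

>>> send_rows --pt "0 0 0 0 0 0" --pt "0 0 0 0 0 0" --pt "0 0 0 0 0 0" --pt "0 0 0 0 0 0" --pt "0 0 -1 0 0 0" --pt "0 0 -3 0 0 0" --pt "0 0 -4 0 0 0" --pt "0 0 -4 0 0 0" --claw 0.3

```text
clock: 12.25
position: [0.6112, -0.0605, 0.1598]
eef_rot: [[0.96, 0.281, 0.001], [0.281, -0.96, -0.0], [0.001, 0.0, -1.0]]
force: [-0.2, -0.2, -1.1]
width: 0.0575
```

>>> send_rows --pt "-3.5 1.9 -1 0 0 0" --pt "-3.5 1.9 -1 0 0 0" --pt "-3.5 1.9 -1 0 0 0" --pt "-3.5 1.9 -1 0 0 0" --pt "-3.5 1.9 -1 0 0 0" --pt "-3.5 1.9 -1 0 0 0" --pt "-3.5 1.9 -1 0 0 0" --pt "-3.5 1.9 -1 0 0 0"

```text
clock: 13.25
position: [0.3842, -0.2858, 0.2389]
eef_rot: [[0.96, 0.281, 0.001], [0.281, -0.96, -0.001], [0.0, 0.001, -1.0]]
force: [0.0, -0.2, 0.9]
width: 0.0576
```

>>> send_rows --pt "-3.5 1.9 0 0 0 0" --pt "-3.5 1.9 0 0 0 0" --pt "-3.5 1.9 0 0 0 0" --pt "-3.5 1.9 0 0 0 0" --pt "-3.5 1.9 0 0 0 0" --pt "-3.5 1.9 0 0 0 0" --pt "0 0 0 0 0 0" --pt "0 0 0 0 0 0"

```text
clock: 14.25
position: [0.2161, -0.453, 0.2381]
eef_rot: [[0.96, 0.281, 0.0], [0.281, -0.96, -0.0], [0.0, 0.0, -1.0]]
force: [-0.5, 0.3, -0.7]
width: 0.0574
```

Run:
```python
from h import *
d=snap('top','top1.png');e=snap('side','side1.png')
t=d['image'][130:275,145:345];s=e['image'][180:260,180:320]
cv2.imwrite('pics/c3.png',np.hstack([cv2.resize(t,(440,319),interpolation=2),cv2.resize(s,(350,319),interpolation=2)]))
m=((d['image'].max(2)<60)*255).astype(np.uint8);m[:140]=0;m[270:]=0;m[:,:150]=0;m[:,345:]=0
n,l,st,c=cv2.connectedComponentsWithStats(m)
for i in range(1,n):
    if st[i,4]>15:print(c[i].round(1),ray(d,*c[i],.04).round(4))
```

```text
[265.1 175.3] [ 0.6093 -0.0593  0.04  ]
[177.8 188.8] [0.569  0.1646 0.04  ]
[245.8 208.9] [ 0.5197 -0.0112  0.04  ]
[280.2 227.1] [ 0.4748 -0.099   0.04  ]
[152.6 247.8] [0.4174 0.2172 0.04  ]
[232.6 241.8] [0.4358 0.0194 0.04  ]
[246.9 249. ] [ 0.4188 -0.0166  0.04  ]
```

View pics/c3.png

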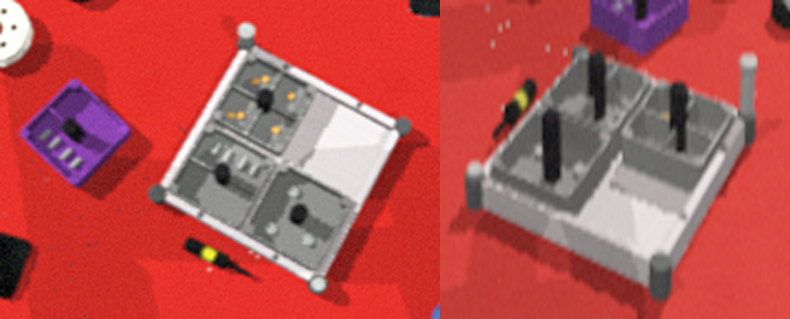

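Both views show pan_four in the tall-post corner, with its post at full-image (265,175). pan_two is at (246,209) and pan_open is unmoved at (280,227). All three pans lie flat.

```bash
python3 -c "
from plant import *
print(close_job())"
```

```text
the job is handed in; nothing more can be done
None
```

The four-compartment pan is home in the corner marked by the tall post, and the job is handed in (about 14 s on the robot's clock, limit 38 s). I slid pan_two from the marked corner into the empty place, then slid pan_four into the marked corner and nudged it against the wall. I gripped each pan by its post and did not lift it.

- **Final position:** in the last top view, pan_four's post is at (0.609, -0.059). That is about 1 mm from the place centre I worked out, (0.609, -0.060).
- **Other pans:** pan_two and pan_open lie flat in their places. The top and side views agree on this.
- **Bystanders and arm:** the screwdriver and the purple look-alike did not move. I did not check the phone, tape or reel separately, but the arm did not go near them. The arm was clear of everything at hand-in, and the reported forces stayed below about 10 N.
- **Disagreements:** the first side-view position estimate was up to 20 mm off in y. The first wrist view was also about 4 mm off. I used the top-view frame geometry instead, and the grips on both posts (19–20 mm opening) confirmed it.

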